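# Close a terminal box: tuck the cover's tongue under the lip and snap the other edge down

## Robot

A 7-joint arm with a two-finger parallel gripper is mounted at the origin on the work surface. World frame = base frame: x ahead of the robot, y to its left, z up, the work surface at z = 0. Lengths are in m, angles in degrees, forces in N, time in s.
With the tool pointing down it reaches from about 0.425 to 0.875 m from the base axis. Payload 4.7 kg.
Tool frame: the origin (TCP) lies on the mounting face of the last link; the fingertips stand 182 mm ahead of it and the grasp point (between the pads) lies 164 mm ahead of it; z points along the fingers, y is the line along which they close (so a half turn about z gives the same grasp; the last joint's range is limited). The gripper opens to 87 mm and grips with 3 to 60 N. Pads are 19 mm wide; open, the fingers measure 117 mm over their backs; the gripper's body (75 mm by 190 mm) begins 51 mm behind the grasp point.
Start: joints at [76.954, 18.392, -4.016, 83.108, 1.295, 78.541, -3.26], TCP at [0.156, -0.631, 0.405] pointing down, gripper open.
Joint ranges: [-163.93, 163.93], [-17.29, 119.83], [-79.2, 71.16], [3.27, 140.29], [-89.18, 269.18], [5.43, 117.66], [-154.24, 154.24]. Speed limits (degrees/s): [147.25, 147.25, 180, 180, 180, 180, 180].

## Interface

Orientations are given as [roll, pitch, yaw] about the fixed x, y, z axes, in that order (R = Rz(yaw) Ry(pitch) Rx(roll)).
In Python, from cell import env gives the robot as it stands.
- The arm moves only by the tool servo_tool, never from a script. Its argument "plan" is a list of rows, each an object with "xyz": the shift along the tool's x, y, z in cm, a list of three; "twist": the turn, a rotation vector about the tool's x, y, z in degrees, a list of three; "jaw": the closure, from 0 (fully open) to 1 (shut). In form: [{"xyz": [x, y, z], "twist": [wx, wy, wz], "jaw": jaw}, ...]. A call has 1 to 10 rows; each row is the pose to reach, as a shift and turn from the pose commanded when the call began, along the tool's axes at that moment; what a row does not reach only later rows make up. A row lasts 1/12 s, in which the tool goes at most 41.7 mm and 7.16 degrees, less where a joint would pass 70% of its speed; a pose out of reach is approached as far as the arm can. A call with a gripper value outside its range is refused whole. The fingers move at their own pace and stop on an object; "newtons" is the grip in N (left out, the last holds). Time passes only in rows, so rows that repeat a pose let the fingers close. It gives the time, the measured TCP pose, the force, the opening and the grip force at its end, in the units of the state.
- env.get_obs(): the state, without advancing time (a new reading comes with each control period).
- env.read_camera(name): name is "scene" or "top" or "wrist"; returns a dict with "img" (480x640x3 uint8, red, green, blue), "camera_matrix" (3x3 intrinsics, pixels), "R" (3x3) and "t" (3): a world point X has camera coordinates R X + t. Camera axes: x right, y down, z forward; pixel columns grow to the right and rows downward; lengths in m; the calibration is good to about 2 mm. A picture is of the moment at which its call begins. There is no depth.
- env.sign_off(): hands the job in; it is judged then, once.
The state is a dict: "time_s": time; "qpos": joint angles; "joint_velocities": joint speeds; "effort": joint torques, N m; "tool_pos": TCP position; "tool_rot": TCP orientation; "force": force on the tool from outside, world axes, zero at the start; "wrist_torque": the same for the moment, N m; "grip_width": finger opening in m; "grasp_force": force on a finger pad.
Only numpy, scipy, OpenCV 4.12 (cv2) and the standard library are available. Lean on these libraries where they do the work, as an engineer would, in place of code of your own. Each camera call takes 0.05 s, during which the arm holds its last target. There are 200 camera calls.

## Task

Close the open terminal box on the bench: take its cover off the sloping rest, tuck the cover's tongue under the box's lip, lower the opposite edge, and press it down until the cover lies fully home and the spring catch has snapped over it. A light push of the hand is enough: do not force it. Leave the bottle, the screwdriver and the meter where they are.

Things in the scene. Friction and masses are not known exactly. Their poses are not given: they have to be found in the camera images.
- box: Open terminal box, grey plastic, fixed; shell 158 (x) x 109 (y) x 60 mm high. Origin: centre of its underside; z up; x from the lip side (-x, away from the robot) to the catch side (+x, towards the robot). Inside 146 mm long (x -73 to 73), 97 mm wide, floor at z = 12, terminals in the middle below 23. Fully home, the cover's origin is at x 5 to 9, y within 3.5 of 0 in the box.
- box_frame (a point): Point on the shell at (0, 0, 36) mm in the box, middle of the range of the seat frame, which does not show the frame's height: ledge tops are fixed somewhere from 24 to 48 mm, different each time, to be felt or seen. Ledges 10 mm wide along both sides (box x -57 to 73) and the catch side; none at x -73 to -57, where a slanting tongue can dip.
- box_lip_edge (a point): Point at (-61, 0, 36) mm in the box, straight below the inner edge of the lip. The rigid lip belongs to the seat frame, over its full width on the -x side: 12 mm overhang (x -73 to -61), 4 mm thick, lower face 9 mm above the ledge tops. Lip to far wall 134 mm, less than the cover's 142: it does not go in flat.
- catch (a joint): Sliding spring catch (m) on the seat frame, a steel nose 28 mm wide, middle of the +x side. 0: tip 8 mm inside the wall, 7 mm above the ledges; grows as it is pushed outward (to 12 mm). Its upper face, 62 degrees from level, is 13 mm high: a descending cover edge pushes it out (spring 3 N at 0, 6 N at 8 mm; 5 to 12 N down on the edge). Then it springs back over the cover, below about 5 mm.
- switch (a joint): Cover switch (m): white plunger 8 x 8 mm in the catch-side ledge at (68, 28) mm in the box, standing 4 mm above the ledge at 0; grows as it is pressed down, about 4 mm when the cover lies on the ledge. Spring under 1 N.
- cover: Cover, grey painted metal, about 0.22 kg: plate 128 (x) x 90 (y) x 5 mm, with a tongue (60 wide, 14 long, 5 thick) in the middle of its -x edge and a black pull bar on top. Origin: centre of the plate's underside, tongue not counted; z out of the top; plate x -64 to 64, tongue -78 to -64. Starts on the sloping rest, tilted about 28 degrees, tongue low and away from the robot.
- cover_tongue (a point): Middle of the tongue's end, half-way through its thickness: (-78, 0, 2.5) mm in the cover.
- cover_bar (a point): Middle of the pull bar's top: (0, 0, 45) mm in the cover. The bar is 20 (x) x 44 (y) mm, from 5 to 45 mm above the plate's underside.
- rest: Sloping rest of bare aluminium sheet, fixed to the bench, 148 x 110 mm, about 83 mm high; its upper face rises towards its +x (towards the robot) at 28 degrees and has a stop strip 4 mm high at the low end, against which the tongue rests. Origin at the centre of its underside.
- bottle: Bystander: water bottle, 62 mm across, 200 mm high, loose. Origin at the centre of its underside.
- driver: Bystander: screwdriver 170 mm long lying on the bench, loose.
- meter: Bystander: handheld meter 130 x 76 x 32 mm lying on the bench, loose. Origin at the centre of its underside.

How it is judged:
By the outcome, as a careful person would: the job done as asked, in the order asked, and still so for the second after the job is handed in, with the robot touching nothing.
It also fails if it takes over 56 s, if anything falls off the work surface, if the arm or the gripper's body presses on something with over 40 N, if the wrist force passes 120 N, or if a joint passes its speed limit or range.

## Working session

There is one attempt and no reset: what is moved stays moved. The work goes in short steps, Python scripts to look and compute and a tool call to move; the robot and the scene stay as the last step left them, time stands still between calls to the robot, and variables do not carry over. Pictures are saved under pics/ and viewed, at most 10 in all, crops included, and the job is handed in when it is done.

Besides the shell and the picture viewer there is one more tool, called after ">>>" as name(argument=value, ...), one argument or row to a line, values as JSON. servo_tool: Moves the arm, as the interface text tells. Its arguments: {"type":"object","properties":{"plan":{"type":"array","items":{"type":"object","properties":{"xyz":{"type":"array","items":{"type":"number"}},"twist":{"type":"array","items":{"type":"number"}},"jaw":{"type":"number"}}}},"newtons":{"type":"number"}},"required":["plan"]}

```bash
ls; mkdir -p pics; python3 - <<'E'
from cell import env
import cv2,numpy as np
o=env.get_obs();print({k:np.round(v,3) for k,v in o.items()})
for n in["scene","top"]:
    c=env.read_camera(n);np.savez(f"pics/{n}0.npz",**c)
    print(n,c["camera_matrix"].round(1).tolist(),c["R"].round(3).tolist(),c["t"].round(3).tolist())
    cv2.imwrite(f"pics/{n}0.png",c["img"][:,:,::-1])
E
```

```text
pics
{'time_s': np.float64(0.0), 'qpos': array([76.953, 18.439, -4.017, 83.174,  1.295, 78.542, -3.262]), 'joint_velocities': array([ 0.063, -0.017, -0.004,  0.022, -0.003,  0.08 , -0.024]), 'effort': array([-1.0000e-03, -4.9129e+01, -4.0400e-01, -3.1253e+01, -6.4000e-02,
        4.3000e-02,  0.0000e+00]), 'tool_pos': array([ 0.156, -0.631,  0.404]), 'tool_rot': array([-1.7989e+02,  6.0000e-03,  1.3857e+01]), 'force': array([0.374, 1.215, 0.475]), 'wrist_torque': array([ 0.022, -0.027,  0.001]), 'grasp_force': np.float64(0.0), 'grip_width': np.float64(0.087)}
scene [[612.4, 0.0, 316.1], [0.0, 612.4, 237.7], [0.0, 0.0, 1.0]] [[0.773, 0.633, 0.023], [0.382, -0.437, -0.815], [-0.506, 0.639, -0.58]] [-0.426, -0.164, 1.373]
top [[450.7, 0.0, 322.0], [0.0, 450.7, 242.2], [0.0, 0.0, 1.0]] [[-0.01, -0.999, -0.031], [-0.994, 0.013, -0.108], [0.108, 0.03, -0.994]] [-0.004, 0.602, 0.729]
```

View pics/scene0.png

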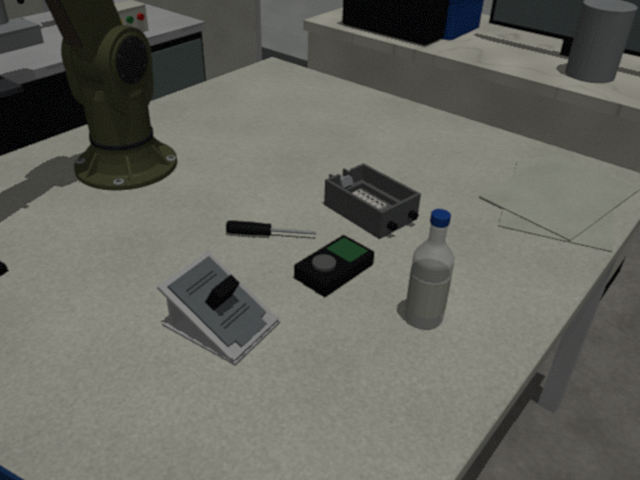

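View pics/top0.png

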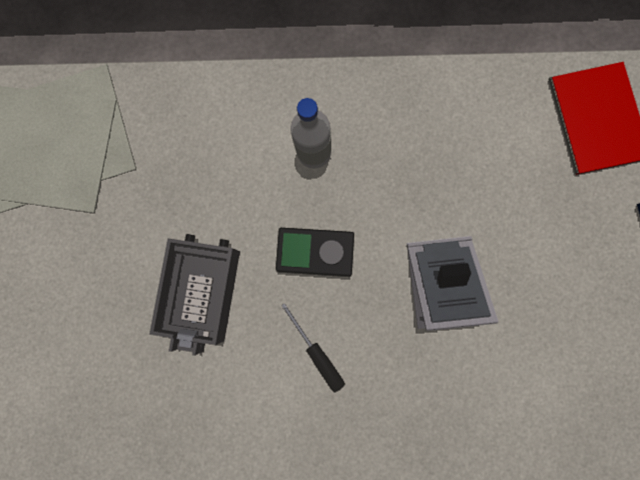

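The scene view shows the cover on its rest at about (220,300) and the box at (372,200). In the top view the box is at (195,295) with its catch at (186,340). The cover is at (452,282) with its bar at (454,275), and the bottle, meter and driver lie between them. Next I'll make an enlarged crop of both.

```bash
cat > h.py <<'E'
import numpy as np,cv2
from scipy.spatial.transform import Rotation as Ro
def ray(c,p):
    R,t,K=c["R"],c["t"],c["camera_matrix"]
    return -R.T@t, R.T@np.linalg.inv(K)@np.array([p[0],p[1],1.])
def onz(c,p,z):
    o,d=ray(c,p);return o+d*(z-o[2])/d[2]
def proj(c,X):
    X=np.atleast_2d(X);q=(c["R"]@X.T).T+c["t"];q=(c["camera_matrix"]@q.T).T;return q[:,:2]/q[:,2:]
def two(c1,p1,c2,p2):
    o1,d1=ray(c1,p1);o2,d2=ray(c2,p2)
    s=np.linalg.lstsq(np.c_[d1,-d2],o2-o1,rcond=None)[0]
    a=o1+d1*s[0];b=o2+d2*s[1];return (a+b)/2,np.linalg.norm(a-b)
E
python3 - <<'E'
from h import *
i=cv2.imread("pics/top0.png")
a=cv2.resize(i[228:363,145:245],None,fx=4,fy=4,interpolation=cv2.INTER_CUBIC)
b=cv2.resize(i[228:363,402:502],None,fx=4,fy=4,interpolation=cv2.INTER_CUBIC)
m=np.hstack([a,b]);m=np.clip(m.astype(float)*1.7,0,255).astype(np.uint8)
cv2.imwrite("pics/crop1.png",m)
i=cv2.imread("pics/scene0.png")
a=cv2.resize(i[160:245,315:430],(460,340),interpolation=cv2.INTER_CUBIC)
b=cv2.resize(i[250:365,150:285],(340,290),interpolation=cv2.INTER_CUBIC)
E
```

```text
(no output)
```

View pics/crop1.png

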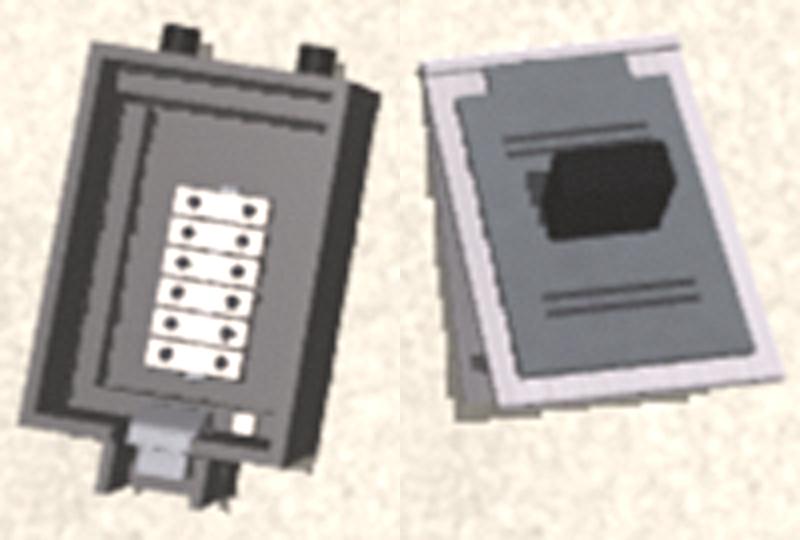

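The crop (4× scale, offset (145,228) for the box and (402,228) for the rest) shows the box rim corners near (92,42), (352,78), (285,466) and (22,422), and the white switch at (242,422). The rest's high edge runs (500,408)–(782,378), and the cover plate's high edge runs (520,380)–(752,352).

```bash
python3 - <<'E'
from h import *
c=dict(np.load("pics/top0.npz"));print("cam",(-c["R"].T@c["t"]).round(3))
B=lambda x,y:(145+x/4-.4,228+y/4-.4)
C=lambda x,y:(402+(x-400)/4-.4,228+y/4-.4)
P=[onz(c,B(*p),.060) for p in[(92,42),(352,78),(285,466),(22,422)]]
for p in P:print("box",p.round(4))
print("edges",[round(np.linalg.norm(P[i]-P[(i+1)%4])*1e3,1) for i in range(4)],"centre",np.mean(P,0).round(4))
d=(P[2]+P[3]-P[0]-P[1])[:2];print("yaw x",np.degrees(np.arctan2(d[1],d[0])).round(2))
e=(P[0]-P[1]+P[3]-P[2])[:2];print("y->yaw via width",np.degrees(np.arctan2(e[1],e[0])).round(2))
for z in(.028,.04,.052):print("switch",z,onz(c,B(242,422),z).round(4))
H=[onz(c,C(*p),.083) for p in[(500,408),(782,378)]]
print("rest high",[h.round(4) for h in H],np.linalg.norm(H[0]-H[1]).round(4))
for z in(.005,.010,.015):
  L=[onz(c,C(*p),z) for p in[(420,66),(680,40)]];print("low",z,[h.round(4) for h in L],np.linalg.norm(L[0]-L[1]).round(4),np.linalg.norm((H[0]-L[0])[:2]).round(4))
for z in(.075,.085,.09):
  L=[onz(c,C(*p),z) for p in[(520,380),(752,352)]];print("plate hi",z,[h.round(4) for h in L],np.linalg.norm(L[0]-L[1]).round(4))
E
```

```text
cam [ 0.52  -0.033  0.789]
box [0.6094 0.2428 0.06  ]
box [0.5932 0.1348 0.06  ]
box [0.4376 0.16   0.06  ]
box [0.4556 0.267  0.06  ]
edges [np.float64(109.1), np.float64(157.6), np.float64(108.6), np.float64(155.7)] centre [0.524  0.2011 0.06  ]
yaw x 170.93
y->yaw via width 80.93
switch 0.028 [0.4522 0.1869 0.028 ]
switch 0.04 [0.4532 0.1834 0.04  ]
switch 0.052 [0.4543 0.1799 0.052 ]
rest high [array([ 0.46  , -0.1713,  0.083 ]), array([ 0.4706, -0.2787,  0.083 ])] 0.1079
low 0.005 [array([ 0.6001, -0.157 ,  0.005 ]), array([ 0.61  , -0.2694,  0.005 ])] 0.1129 0.1408
low 0.01 [array([ 0.5996, -0.1562,  0.01  ]), array([ 0.6094, -0.2679,  0.01  ])] 0.1121 0.1403
low 0.015 [array([ 0.5991, -0.1554,  0.015 ]), array([ 0.6088, -0.2664,  0.015 ])] 0.1114 0.1399
plate hi 0.075 [array([ 0.47  , -0.1809,  0.075 ]), array([ 0.48  , -0.2705,  0.075 ])] 0.0901
plate hi 0.085 [array([ 0.4707, -0.1788,  0.085 ]), array([ 0.4806, -0.2671,  0.085 ])] 0.0889
plate hi 0.09 [array([ 0.4711, -0.1778,  0.09  ]), array([ 0.4809, -0.2655,  0.09  ])] 0.0882
```

```bash
cat >> h.py <<'E'
def pose(c0,yaw,tilt):   # cover frame: origin, yaw of x axis, tilt (tongue low), deg
    return np.array(c0,float),Ro.from_euler("ZY",[yaw,-tilt],degrees=True).as_matrix()
M=np.array([[0,-1,0],[-1,0,0],[0,0,-1.]])  # tool axes in cover axes (columns): x_t=-ey,y_t=-ex,z_t=-ez
def tool(c0,yaw,tilt,hz=.030,up=0.,dx=0.):  # TCP pose gripping at height hz in the cover
    o,C=pose(c0,yaw,tilt);return o+C@np.array([dx,0,hz+.164+up]),C@M
def delta(o,T):
    p=np.array(o["tool_pos"]);R=Ro.from_euler("xyz",o["tool_rot"],degrees=True).as_matrix()
    return (R.T@(T[0]-p)*100).round(2),np.degrees(Ro.from_matrix(R.T@T[1]).as_rotvec()).round(2)
E
python3 - <<'E'
from h import *
from cell import env
c=dict(np.load("pics/top0.npz"));s=dict(np.load("pics/scene0.npz"))
_,C=pose([0,0,0],185.9,28)
o=np.array([.4755,-.2235,.082])-C@[.064,0,.005];print("cover o",o.round(4),C.round(3).tolist())
for n,p in dict(bar=[0,0,.045],hi_l=[.064,-.045,.005],hi_r=[.064,.045,.005],lo_l=[-.064,-.045,.005],lo_r=[-.064,.045,.005],t=[-.078,0,.005]).items():
  X=o+C@p;print(n,X.round(3),"top",proj(c,X).round(1),"crop",((proj(c,X)-[402,228])*4+[400,0]).round(0),"scene",proj(s,X).round(0))
T=tool(o,185.9,28,up=.10);print(T[0].round(3));print(delta(env.get_obs(),T))
E
```

```text
cover o [ 0.5294 -0.2179  0.0475] [[-0.878, 0.103, 0.467], [-0.091, -0.995, 0.048], [0.469, 0.0, 0.883]]
bar [ 0.55  -0.216  0.087] top [[454.2 270.2]] crop [[609. 169.]] scene [[225. 285.]]
hi_l [ 0.471 -0.179  0.082] top [[431.1 322.4]] crop [[516. 377.]] scene [[207. 255.]]
hi_r [ 0.48  -0.268  0.082] top [[489.7 315.8]] crop [[751. 351.]] scene [[167. 285.]]
lo_l [ 0.583 -0.167  0.022] top [[414.4 252.8]] crop [[450.  99.]] scene [[265. 311.]]
lo_r [ 0.593 -0.257  0.022] top [[467.4 246.7]] crop [[662.  75.]] scene [[228. 345.]]
t [ 0.6   -0.211  0.015] top [[439. 243.]] crop [[548.  60.]] scene [[254. 334.]]
[ 0.667 -0.204  0.307]
(array([ 59.85, -29.21,   9.71]), array([ 22.93, -20.08, -80.26]))
```

The model's projected corners match both views to within about 2 px, so I'll move above the cover.

>>> servo_tool(
  plan=[
    {"xyz":[59.8,-29.2,9.7],"twist":[23,-20,-80.3],"jaw":0},
    {"xyz":[59.8,-29.2,9.7],"twist":[23,-20,-80.3],"jaw":0},
    {"xyz":[59.8,-29.2,9.7],"twist":[23,-20,-80.3],"jaw":0},
    {"xyz":[59.8,-29.2,9.7],"twist":[23,-20,-80.3],"jaw":0},
    {"xyz":[59.8,-29.2,9.7],"twist":[23,-20,-80.3],"jaw":0},
    {"xyz":[59.8,-29.2,9.7],"twist":[23,-20,-80.3],"jaw":0},
    {"xyz":[59.8,-29.2,9.7],"twist":[23,-20,-80.3],"jaw":0},
    {"xyz":[59.8,-29.2,9.7],"twist":[23,-20,-80.3],"jaw":0},
    {"xyz":[59.8,-29.2,9.7],"twist":[23,-20,-80.3],"jaw":0},
    {"xyz":[59.8,-29.2,9.7],"twist":[23,-20,-80.3],"jaw":0},
  ],
)

```text
time_s: 0.93
tool_pos: [0.4731, -0.3653, 0.3441]
tool_rot: [-156.1, 2.8, 82.8]
force: [0.2, -0.4, 0.3]
grip_width: 0.0873
grasp_force: 0.0
```

```bash
cat > d.py <<'E'
from h import *
from cell import env
import sys
a=[float(x) for x in sys.argv[1:]]  # x y z yaw tilt up dx hz
o=env.get_obs();print(o["time_s"].round(2),o["tool_pos"].round(4),o["tool_rot"].round(2),o["force"].round(1),o["qpos"].round(0),o["grip_width"].round(4),o["grasp_force"].round(1))
if a: print(delta(o,tool(a[:3],a[3],a[4],up=a[5],hz=.030,dx=a[6] if len(a)>6 else 0)))
E
python3 d.py .5294 -.2179 .0475 185.9 28 .1
```

```text
Traceback (most recent call last):
  File "d.py", line 5, in <module>
    o=env.get_obs();print(o["time_s"].round(2),o["tool_pos"].round(4),o["tool_rot"].round(2),o["force"].round(1),o["qpos"].round(0),o["grip_width"].round(4),o["grasp_force"].round(1))
                          ^^^^^^^^^^^^^^^^^
AttributeError: 'float' object has no attribute 'round'
```

```bash
sed -i 's/^o=env.get_obs();print.*/o=env.get_obs();print(*[np.round(o[k],4 if "pos"==k[-3:] and k[0]=="t" else 2) for k in ["time_s","tool_pos","tool_rot","force","qpos","grip_width","grasp_force"]])/' d.py
python3 d.py .5294 -.2179 .0475 185.9 28 .1
```

```text
0.93 [ 0.4731 -0.3653  0.3441] [-156.07    2.79   82.77] [ 0.19 -0.38  0.32] [ 49.47  23.9  -23.57  86.46  19.27  93.91  15.58] 0.09 0.0
(array([18.63, 16.83, -4.41]), array([  3.73,  -3.25, -13.02]))
```

>>> servo_tool(
  plan=[
    {"xyz":[4,4,-1],"twist":[1,-1,-4],"jaw":0},
    {"xyz":[17,15.5,-4],"twist":[3.5,-3,-12],"jaw":0},
    {"xyz":[17,15.5,-4],"twist":[3.5,-3,-12],"jaw":0},
    {"xyz":[17,15.5,-4],"twist":[3.5,-3,-12],"jaw":0},
    {"xyz":[17,15.5,-4],"twist":[3.5,-3,-12],"jaw":0},
    {"xyz":[17,15.5,-4],"twist":[3.5,-3,-12],"jaw":0},
    {"xyz":[17,15.5,-4],"twist":[3.5,-3,-12],"jaw":0},
    {"xyz":[17,15.5,-4],"twist":[3.5,-3,-12],"jaw":0},
    {"xyz":[17,15.5,-4],"twist":[3.5,-3,-12],"jaw":0},
  ],
)

```text
time_s: 1.68
tool_pos: [0.6504, -0.2212, 0.3097]
tool_rot: [-152.3, 0.4, 94.5]
force: [-0.6, -1.0, -0.3]
grip_width: 0.087
grasp_force: 0.0
```

```bash
python3 d.py .5294 -.2179 .0475 185.9 28 .1; python3 - <<'E'
from h import *
from cell import env
c=env.read_camera("wrist");np.savez("pics/w1.npz",**c)
i=c["img"][:,:,::-1].copy();_,C=pose([0,0,0],185.9,28);o=np.array([.5294,-.2179,.0475])
for p in [[0,0,.045],[.064,-.045,.005],[.064,.045,.005],[-.064,-.045,.005],[-.064,.045,.005],[-.078,0,.005]]+[[sx*.01,sy*.022,.045] for sx in(1,-1) for sy in(1,-1)]:
  q=proj(c,o+C@p)[0];print(p,q.round(1));cv2.drawMarker(i,tuple(int(v) for v in q),(0,0,255),0,8)
cv2.imwrite("pics/w1.png",np.clip(i*1.6,0,255).astype(np.uint8))
E
```

```text
1.68 [ 0.6504 -0.2212  0.3097] [-152.26    0.37   94.54] [-0.59 -0.99 -0.25] [ 31.34  39.21 -27.97  70.11  22.34 102.24   8.48] 0.09 0.0
(array([ 1.61,  1.68, -0.6 ]), array([ 0.25, -0.31, -1.38]))
[0, 0, 0.045] [355.4 242.9]
[0.064, -0.045, 0.005] [242.8 156.1]
[0.064, 0.045, 0.005] [252.5 297.9]
[-0.064, -0.045, 0.005] [457.6 151.1]
[-0.064, 0.045, 0.005] [450.  293.4]
[-0.078, 0, 0.005] [476.2 224.7]
[0.01, 0.022, 0.045] [337.2 282.5]
[0.01, -0.022, 0.045] [335.9 202.2]
[-0.01, 0.022, 0.045] [373.9 281.7]
[-0.01, -0.022, 0.045] [374.4 201.3]
```

View pics/w1.png

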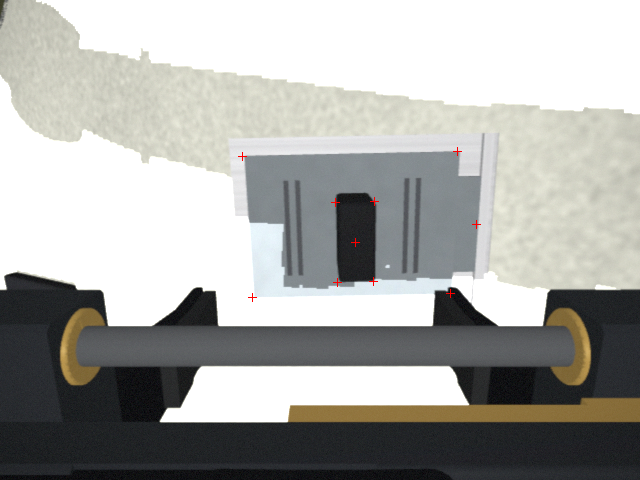

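The wrist view shows the cover plate with the bar at x 337–375, y 200–281. The predicted marks match within about 2 px, so the pose is good and I'll descend.

>>> servo_tool(
  plan=[
    {"xyz":[0.8,0.8,2],"twist":[0.2,-0.3,-1.2],"jaw":0},
    {"xyz":[0.8,0.8,5],"twist":[0.2,-0.3,-1.2],"jaw":0},
    {"xyz":[0.8,0.8,5],"twist":[0.2,-0.3,-1.2],"jaw":0},
    {"xyz":[0.8,0.8,5],"twist":[0.2,-0.3,-1.2],"jaw":0},
    {"xyz":[0.8,0.8,5],"twist":[0.2,-0.3,-1.2],"jaw":0},
  ],
)

```text
time_s: 2.15
tool_pos: [0.6341, -0.2156, 0.2639]
tool_rot: [-152.2, 0.1, 95.6]
force: [0.8, -0.2, 0.9]
grip_width: 0.0872
grasp_force: 0.0
```

```bash
python3 d.py .5294 -.2179 .0475 185.9 28 0
```

```text
2.15 [ 0.6341 -0.2156  0.2639] [-1.5221e+02  1.3000e-01  9.5640e+01] [ 0.84 -0.2   0.93] [ 32.23  39.29 -28.16  75.7   22.76  97.01   8.11] 0.09 0.0
(array([0.85, 0.93, 4.61]), array([ 0.21, -0.01, -0.29]))
```

>>> servo_tool(
  plan=[
    {"xyz":[0.85,0.9,1],"twist":[0.2,0,-0.3],"jaw":0},
    {"xyz":[0.85,0.9,3],"twist":[0.2,0,-0.3],"jaw":0},
    {"xyz":[0.85,0.9,4.6],"twist":[0.2,0,-0.3],"jaw":0},
    {"xyz":[0.85,0.9,4.6],"twist":[0.2,0,-0.3],"jaw":0},
    {"xyz":[0.85,0.9,4.6],"twist":[0.2,0,-0.3],"jaw":0},
  ],
)

```text
time_s: 2.57
tool_pos: [0.62, -0.2067, 0.2173]
tool_rot: [-151.9, -0.1, 96.0]
force: [0.3, 0.7, -0.3]
grip_width: 0.087
grasp_force: 0.0
```

```bash
python3 d.py .5294 -.2179 .0475 185.9 28 0
```

```text
2.57 [ 0.62   -0.2067  0.2173] [-1.5192e+02 -1.2000e-01  9.6040e+01] [ 0.31  0.71 -0.25] [ 32.48  40.23 -28.1   80.22  23.15  92.3    6.86] 0.09 0.0
(array([-0.18, -0.09, -0.12]), array([-0.08, -0.04,  0.18]))
```

>>> servo_tool(
  plan=[
    {"xyz":[0,0,0],"twist":[0,0,0],"jaw":1},
    {"xyz":[0,0,0],"twist":[0,0,0],"jaw":1},
    {"xyz":[0,0,0],"twist":[0,0,0],"jaw":1},
    {"xyz":[0,0,0],"twist":[0,0,0],"jaw":1},
    {"xyz":[0,0,0],"twist":[0,0,0],"jaw":1},
    {"xyz":[0,0,0],"twist":[0,0,0],"jaw":1},
    {"xyz":[0,0,0],"twist":[0,0,0],"jaw":1},
    {"xyz":[0,0,0],"twist":[0,0,0],"jaw":1},
    {"xyz":[0,0,0],"twist":[0,0,0],"jaw":1},
    {"xyz":[0,0,0],"twist":[0,0,0],"jaw":1},
  ],
  newtons=35,
)

```text
time_s: 3.4
tool_pos: [0.6197, -0.207, 0.2173]
tool_rot: [-151.9, -0.1, 96.0]
force: [-0.5, 0.4, 0.1]
grip_width: 0.0282
grasp_force: 0.0
```

```bash
python3 d.py .5294 -.2179 .0475 185.9 28 0
```

```text
3.4 [ 0.6197 -0.207   0.2173] [-1.5194e+02 -1.1000e-01  9.6040e+01] [-0.45  0.39  0.1 ] [ 32.51  40.2  -28.09  80.27  23.16  92.26   6.87] 0.03 0.0
(array([-0.16, -0.06, -0.14]), array([-0.07, -0.03,  0.17]))
```

>>> servo_tool(
  plan=[
    {"xyz":[0,0,0],"twist":[0,0,0],"jaw":1},
    {"xyz":[0,0,0],"twist":[0,0,0],"jaw":1},
    {"xyz":[0,0,0],"twist":[0,0,0],"jaw":1},
    {"xyz":[0,0,0],"twist":[0,0,0],"jaw":1},
    {"xyz":[0,0,0],"twist":[0,0,0],"jaw":1},
  ],
  newtons=35,
)

```text
time_s: 3.82
tool_pos: [0.6198, -0.2069, 0.2172]
tool_rot: [-152.0, -0.1, 96.0]
force: [0.8, -0.7, -1.8]
grip_width: 0.0193
grasp_force: 35.0
```

>>> servo_tool(
  plan=[
    {"xyz":[0,0,-0.5],"twist":[0,0,0],"jaw":1},
    {"xyz":[0,0,-1.5],"twist":[0,0,0],"jaw":1},
    {"xyz":[0,0,-3],"twist":[0,0,0],"jaw":1},
    {"xyz":[0,0,-5],"twist":[0,0,0],"jaw":1},
    {"xyz":[0,0,-7],"twist":[0,0,0],"jaw":1},
    {"xyz":[0,0,-9],"twist":[0,0,0],"jaw":1},
    {"xyz":[0,0,-10],"twist":[0,0,0],"jaw":1},
    {"xyz":[0,0,-10],"twist":[0,0,0],"jaw":1},
  ],
)

```text
time_s: 4.48
tool_pos: [0.668, -0.2015, 0.3083]
tool_rot: [-152.2, -0.1, 96.1]
force: [1.2, 0.1, -2.8]
grip_width: 0.0198
grasp_force: 35.0
```

The cover is held (opening 19.8 mm, about 2–3 N of weight). I'll check how it sits in the hand and plan the carry.

```bash
cat >> h.py <<'E'
B0=np.array([.524,.2011,0.]);BY=170.93
RB=Ro.from_euler("z",BY,degrees=True).as_matrix()
OFF=dict(y=-.0016,hz=.0286)   # tool axis at cover y, grip height
def covtool(o,C): return o+C@np.array([0,OFF["y"],OFF["hz"]+.164]),C@M
def attip(x,y,z,tilt,dyaw=0.):   # tongue-end underside at box x,y,z (mm)
    C=Ro.from_euler("ZY",[BY+dyaw,-tilt],degrees=True).as_matrix()
    return covtool(B0+RB@np.array([x,y,z])/1e3+C@[.078,0,0],C)
def cover_now(o):
    R=Ro.from_euler("xyz",o["tool_rot"],degrees=True).as_matrix();C=R@M.T
    return np.array(o["tool_pos"])-C@np.array([0,OFF["y"],OFF["hz"]+.164]),C
def inbox(o):   # tip underside, origin, far edge underside in box mm; tilt, yaw error
    p,C=cover_now(o);f=lambda q:(RB.T@(p+C@q-B0)*1e3).round(1)
    A=RB.T@C;return f([-.078,0,0]),f([0,0,0]),f([.064,0,0]),np.degrees(np.arcsin(A[2,0])).round(2),np.degrees(np.arctan2(A[1,0],A[0,0])).round(2)
E
cat > t.py <<'E'
from h import *
from cell import env
import sys
o=env.get_obs();print(*[np.round(o[k],2) for k in ["time_s","force","qpos","wrist_torque","grip_width"]]);print(*inbox(o))
if len(sys.argv)>1:
    T=attip(*[float(x) for x in sys.argv[1:]]);print(T[0].round(3),*[a.tolist() for a in delta(o,T)])
E
python3 - <<'E'
from h import *
from cell import env
t=dict(np.load("pics/top0.npz"));print("bottle cap",onz(t,(307,108),.2).round(3))
c=env.read_camera("wrist");o=env.get_obs();i=np.clip(c["img"][:,:,::-1]*1.3,0,255).astype(np.uint8);p,C=cover_now(o)
for q in [[.064,-.045,.005],[.064,.045,.005],[-.064,-.045,.005],[-.064,.045,.005],[-.078,-.03,.005]]+[[sx*.01,sy*.022,.045] for sx in(1,-1) for sy in(1,-1)]:
  cv2.drawMarker(i,tuple(int(round(v)) for v in proj(c,p+C@q)[0]),(0,0,255),0,10)
cv2.imwrite("pics/w2.png",i)
E
python3 t.py -66 0 100 28
```

```text
bottle cap [0.768 0.003 0.2  ]
4.53 [-0.38 -0.36 -3.44] [ 29.31  40.83 -28.39  68.09  22.62 103.12   8.24] [ 0.08 -0.98 -0.01] 0.02
[-184.6  382.    99.8] [-118.1  400.1  136.3] [-63.5 414.9 166.3] 27.94 15.18
[0.611 0.189 0.307] [39.44, -1.29, 0.73] [0.04, 7.02, 13.41]
```

View pics/w2.png

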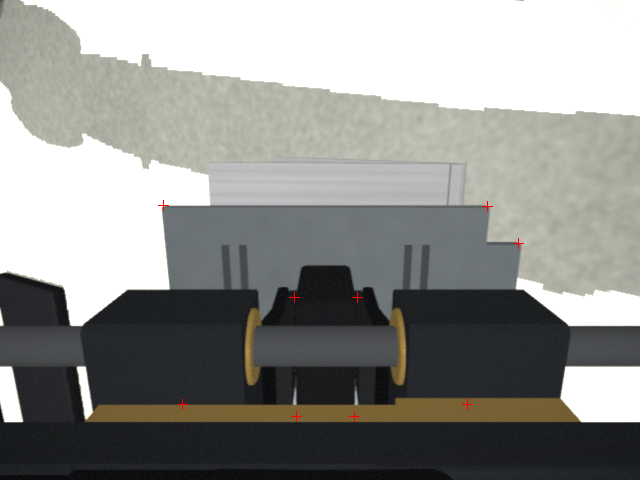

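The wrist view shows the held cover with its corners at (163,206) and (487,207) and tongue corner at (519,243). These fall exactly on the model marks, so the grip offset is known. I'll carry it over to the box, keeping clear of the bottle at x 0.77.

>>> servo_tool(
  plan=[
    {"xyz":[1,-1.8,-3],"twist":[0,0,0],"jaw":1},
    {"xyz":[3,-3.5,-5],"twist":[0,1,1],"jaw":1},
    {"xyz":[6.5,-4.1,-4.6],"twist":[0,2,3],"jaw":1},
    {"xyz":[10.5,-4.1,-4.6],"twist":[0,3,5],"jaw":1},
    {"xyz":[14.5,-4.1,-4.6],"twist":[0,4,7],"jaw":1},
    {"xyz":[18.5,-4.1,-4.6],"twist":[0,5,9],"jaw":1},
    {"xyz":[22.5,-4.1,-4.6],"twist":[0,6,11],"jaw":1},
    {"xyz":[26.5,-4.1,-4.6],"twist":[0,7,13.4],"jaw":1},
    {"xyz":[30.5,-4.1,-4.6],"twist":[0,7,13.4],"jaw":1},
    {"xyz":[33,-4.1,-4.6],"twist":[0,7,13.4],"jaw":1},
  ],
)

```text
time_s: 5.37
tool_pos: [0.6154, 0.1287, 0.365]
tool_rot: [-151.8, -0.0, 81.1]
force: [0.2, 1.0, -3.1]
grip_width: 0.0199
grasp_force: 35.0
```

```bash
python3 t.py -66 0 100 28
```

```text
5.37 [ 0.2   1.   -3.11] [ 12.38  31.85 -35.18  76.6    3.51 101.33 -31.35] [-0.08 -0.88 -0.07] 0.02
[-79.2  58.6 158.4] [-10.5  58.9 195.3] [ 45.9  59.1 225.6] 28.24 0.24
[0.611 0.189 0.307] [5.87, 1.54, 5.8] [-0.24, 0.06, 0.21]
```

>>> servo_tool(
  plan=[
    {"xyz":[3,0.5,2],"twist":[-0.2,0,0.2],"jaw":1},
    {"xyz":[5.8,1.5,5],"twist":[-0.2,0,0.2],"jaw":1},
    {"xyz":[5.8,2.2,7],"twist":[-0.2,0,0.2],"jaw":1},
    {"xyz":[5.8,2.2,7],"twist":[-0.2,0,0.2],"jaw":1},
    {"xyz":[5.8,2.2,7],"twist":[-0.2,0,0.2],"jaw":1},
    {"xyz":[5.8,2.2,7],"twist":[-0.2,0,0.2],"jaw":1},
  ],
)

```text
time_s: 5.87
tool_pos: [0.6138, 0.182, 0.2945]
tool_rot: [-152.2, 0.2, 80.6]
force: [0.0, -0.6, -2.6]
grip_width: 0.0194
grasp_force: 35.0
```

```bash
python3 t.py -66 0 65 28; python3 - <<'E'
from h import *
from cell import env
def marks(c,i,P):
  for q in P: cv2.drawMarker(i,tuple(int(round(v*4)) for v in q),(0,0,255),0,14)
o=env.get_obs();p,C=cover_now(o);out=[]
for n,(x0,y0,w,h) in dict(top=(145,215,100,150),scene=(320,105,100,150)).items():
  c=env.read_camera(n);np.savez(f"pics/{n}1.npz",**c)
  i=cv2.resize(np.clip(c["img"][:,:,::-1]*1.6,0,255).astype(np.uint8),None,fx=4,fy=4,interpolation=cv2.INTER_CUBIC)
  marks(c,i,[proj(c,p+C@np.array(q))[0] for q in [[.064,-.045,.005],[.064,.045,.005],[-.064,-.045,.005],[-.064,.045,.005],[-.078,-.03,.005],[-.078,.03,.005]]])
  marks(c,i,[proj(c,B0+RB@np.array([a*.079,b*.0545,.06]))[0] for a in(1,-1) for b in (1,-1)])
  out.append(i[y0*4:(y0+h)*4,x0*4:(x0+w)*4])
cv2.imwrite("pics/c2.png",np.hstack(out))
E
```

```text
5.87 [ 0.03 -0.57 -2.61] [  8.14  35.91 -35.15  79.38   4.31  93.75 -35.77] [-0.15 -0.87 -0.04] 0.02
[-70.7   6.9  87.8] [ -1.7   6.4 124.2] [ 54.9   5.9 154.1] 27.84 -0.42
[0.611 0.189 0.272] [0.63, 0.7, 2.21] [0.16, 0.02, -0.37]
```

View pics/c2.png

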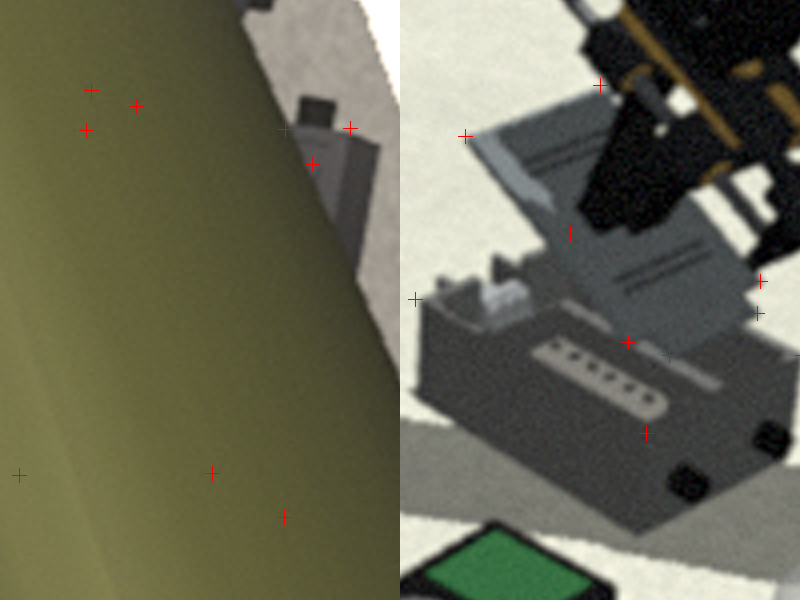

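The right half of the crop (scene view) shows the cover over the box. The tongue end is near the mark at (668,354), the catch is at (505,295), and a lit stripe on the far side runs (562,300)–(720,388). The arm hides the top view. I'll check whether the stripe is the far ledge, which would give its height.

```bash
python3 - <<'E'
from h import *
s=dict(np.load("pics/scene1.npz"));g=lambda p:((proj(s,B0+RB@np.array(p)/1e3)[0]-[320,105])*4).round(0)
print("rim near",g([79,54.5,60]),g([-79,54.5,60]),"rim far inner",g([73,-48.5,60]),g([-73,-48.5,60]))
for h in(24,30,36,42,48):print(h,"wall line",g([-20,-48.5,h]),g([-57,-48.5,h]),"inner line",g([-20,-38.5,h]),g([-57,-38.5,h]))
# intensity profile down column of the stripe, original px
im=cv2.cvtColor(s["img"],cv2.COLOR_RGB2GRAY)
for X in(640,690):print(X,[(4*(r-105),int(im[r,320+X//4])) for r in range(182,206)])
E
```

```text
rim near [ 15. 299.] [246. 433.] rim far inner [170. 241.] [384. 354.]
24 wall line [296. 373.] [351. 403.] inner line [282. 379.] [337. 410.]
30 wall line [297. 362.] [352. 393.] inner line [283. 369.] [339. 400.]
36 wall line [298. 352.] [354. 382.] inner line [285. 359.] [340. 389.]
42 wall line [299. 342.] [355. 372.] inner line [286. 349.] [341. 379.]
48 wall line [300. 332.] [356. 362.] inner line [287. 338.] [343. 368.]
640 [(308, 141), (312, 143), (316, 141), (320, 142), (324, 140), (328, 138), (332, 141), (336, 139), (340, 140), (344, 139), (348, 140), (352, 138), (356, 138), (360, 129), (364, 104), (368, 78), (372, 88), (376, 125), (380, 140), (384, 143), (388, 145), (392, 144), (396, 142), (400, 142)]
690 [(308, 143), (312, 143), (316, 142), (320, 140), (324, 141), (328, 140), (332, 141), (336, 140), (340, 139), (344, 140), (348, 139), (352, 139), (356, 136), (360, 135), (364, 136), (368, 134), (372, 135), (376, 135), (380, 137), (384, 123), (388, 97), (392, 77), (396, 89), (400, 123)]
```

>>> servo_tool(
  plan=[
    {"xyz":[0.6,0.7,1],"twist":[0.2,0,-0.4],"jaw":1},
    {"xyz":[0.6,0.7,2.2],"twist":[0.2,0,-0.4],"jaw":1},
    {"xyz":[0.6,0.7,2.2],"twist":[0.2,0,-0.4],"jaw":1},
    {"xyz":[0.6,0.7,2.2],"twist":[0.2,0,-0.4],"jaw":1},
    {"xyz":[0.6,0.7,2.2],"twist":[0.2,0,-0.4],"jaw":1},
  ],
)

```text
time_s: 6.38
tool_pos: [0.61, 0.1902, 0.2711]
tool_rot: [-151.9, -0.1, 81.1]
force: [-0.8, 0.1, -2.3]
grip_width: 0.0197
grasp_force: 35.0
```

```bash
python3 t.py -66 0 50 28;  python3 - <<'E'
from h import *
s=dict(np.load("pics/scene1.npz"));im=cv2.cvtColor(s["img"],cv2.COLOR_RGB2GRAY)
for X in(200,240,290):print(X,[(4*(r-105),int(im[r,320+X//4])) for r in range(182,206)])
E
```

```text
6.38 [-0.78  0.06 -2.32] [  7.61  37.07 -35.17  80.7    4.62  91.55 -35.8 ] [-0.15 -0.84  0.02] 0.02
[-64.7  -1.4  64.5] [  4.1  -1.1 101.2] [ 60.5  -0.9 131.3] 28.1 0.2
[0.611 0.189 0.257] [-0.12, 0.76, 1.23] [-0.1, 0.03, 0.18]
200 [(308, 44), (312, 49), (316, 57), (320, 70), (324, 68), (328, 57), (332, 44), (336, 36), (340, 36), (344, 38), (348, 37), (352, 34), (356, 43), (360, 65), (364, 77), (368, 79), (372, 77), (376, 73), (380, 77), (384, 83), (388, 83), (392, 73), (396, 52), (400, 41)]
240 [(308, 48), (312, 48), (316, 48), (320, 46), (324, 47), (328, 48), (332, 46), (336, 44), (340, 62), (344, 71), (348, 68), (352, 49), (356, 40), (360, 39), (364, 36), (368, 37), (372, 36), (376, 37), (380, 49), (384, 72), (388, 80), (392, 76), (396, 68), (400, 72)]
290 [(308, 49), (312, 48), (316, 45), (320, 49), (324, 49), (328, 44), (332, 45), (336, 50), (340, 48), (344, 45), (348, 42), (352, 37), (356, 38), (360, 42), (364, 58), (368, 70), (372, 70), (376, 57), (380, 45), (384, 36), (388, 36), (392, 37), (396, 43), (400, 42)]
```

>>> servo_tool(
  plan=[
    {"xyz":[-0.1,0.4,0.6],"twist":[0,0,0.2],"jaw":1},
    {"xyz":[-0.1,0.75,1.2],"twist":[0,0,0.2],"jaw":1},
    {"xyz":[-0.1,0.75,1.2],"twist":[0,0,0.2],"jaw":1},
  ],
)

```text
time_s: 6.63
tool_pos: [0.6107, 0.1885, 0.2553]
tool_rot: [-151.8, 0.1, 80.9]
force: [-0.2, -1.3, -3.1]
grip_width: 0.0196
grasp_force: 35.0
```

>>> servo_tool(
  plan=[
    {"xyz":[0,0.07,0.13],"twist":[0,0,0],"jaw":1},
    {"xyz":[0,0.14,0.26],"twist":[0,0,0],"jaw":1},
  ],
)

```text
time_s: 6.8
tool_pos: [0.6109, 0.1892, 0.254]
tool_rot: [-151.9, 0.0, 80.9]
force: [-1.4, 0.5, -3.0]
grip_width: 0.0196
grasp_force: 35.0
```

```bash
python3 t.py -66 0 42 28
```

```text
6.8 [-1.4   0.47 -3.01] [  7.52  38.02 -34.83  81.34   5.07  90.05 -35.77] [-0.11 -0.89  0.04] 0.02
[-65.9  -0.3  47.4] [ 2.9 -0.3 84.1] [ 59.4  -0.3 114.2] 28.08 -0.03
[0.611 0.189 0.249] [-0.03, 0.24, 0.48] [-0.08, 0.01, -0.02]
```

>>> servo_tool(
  plan=[
    {"xyz":[0,0.05,0.09],"twist":[0,0,0],"jaw":1},
    {"xyz":[0,0.1,0.18],"twist":[0,0,0],"jaw":1},
    {"xyz":[0,0.15,0.27],"twist":[0,0,0],"jaw":1},
  ],
)

```text
time_s: 7.05
tool_pos: [0.611, 0.1892, 0.2511]
tool_rot: [-151.9, 0.0, 80.9]
force: [0.0, -0.8, -3.0]
grip_width: 0.0201
grasp_force: 35.0
```

>>> servo_tool(
  plan=[
    {"xyz":[0,0.05,0.09],"twist":[0,0,0],"jaw":1},
    {"xyz":[0,0.1,0.18],"twist":[0,0,0],"jaw":1},
    {"xyz":[0,0.15,0.27],"twist":[0,0,0],"jaw":1},
  ],
)

```text
time_s: 7.3
tool_pos: [0.611, 0.1892, 0.2479]
tool_rot: [-151.9, 0.0, 80.9]
force: [0.2, 0.2, -3.3]
grip_width: 0.0198
grasp_force: 35.0
```

>>> servo_tool(
  plan=[
    {"xyz":[0,0.05,0.09],"twist":[0,0,0],"jaw":1},
    {"xyz":[0,0.1,0.18],"twist":[0,0,0],"jaw":1},
    {"xyz":[0,0.1,0.18],"twist":[0,0,0],"jaw":1},
  ],
)

```text
time_s: 7.55
tool_pos: [0.611, 0.1891, 0.2456]
tool_rot: [-151.9, 0.0, 80.9]
force: [0.8, -0.5, -3.0]
grip_width: 0.0195
grasp_force: 35.0
```

>>> servo_tool(
  plan=[
    {"xyz":[0,0.05,0.09],"twist":[0,0,0],"jaw":1},
    {"xyz":[0,0.1,0.18],"twist":[0,0,0],"jaw":1},
    {"xyz":[0,0.1,0.18],"twist":[0,0,0],"jaw":1},
  ],
)

```text
time_s: 7.8
tool_pos: [0.6111, 0.1892, 0.2438]
tool_rot: [-151.9, 0.0, 80.9]
force: [0.7, 0.3, -2.2]
grip_width: 0.0196
grasp_force: 35.0
```

```bash
python3 t.py -66 0 42 28; python3 - <<'E'
from h import *
from cell import env
s=env.read_camera("scene");np.savez("pics/scene2.npz",**s);o=env.get_obs();p,C=cover_now(o)
i=cv2.resize(np.clip(s["img"][:,:,::-1]*1.8,0,255).astype(np.uint8),None,fx=7,fy=7,interpolation=cv2.INTER_CUBIC)
for q in [p+C@np.array(q) for q in [[.064,-.045,.005],[-.064,-.045,.005],[-.064,.045,.005],[-.078,-.03,.005],[-.078,.03,.005]]]+[B0+RB@np.array([a*.079,b*.0545,.06]) for a in(1,-1) for b in (1,-1)]:
  cv2.drawMarker(i,tuple(int(round(v*7+3)) for v in proj(s,q)[0]),(0,0,255),0,16)
cv2.imwrite("pics/c3.png",i[145*7:230*7,318*7:428*7])
E
```

```text
7.8 [ 0.74  0.34 -2.16] [  7.44  38.6  -34.67  81.72   5.35  89.15 -35.7 ] [-0.17 -0.91 -0.02] 0.02
[-66.1  -0.3  37.2] [ 2.8 -0.3 73.9] [ 59.2  -0.3 104. ] 28.07 -0.02
[0.611 0.189 0.249] [-0.04, -0.26, -0.41] [-0.07, 0.01, -0.01]
```

View pics/c3.png

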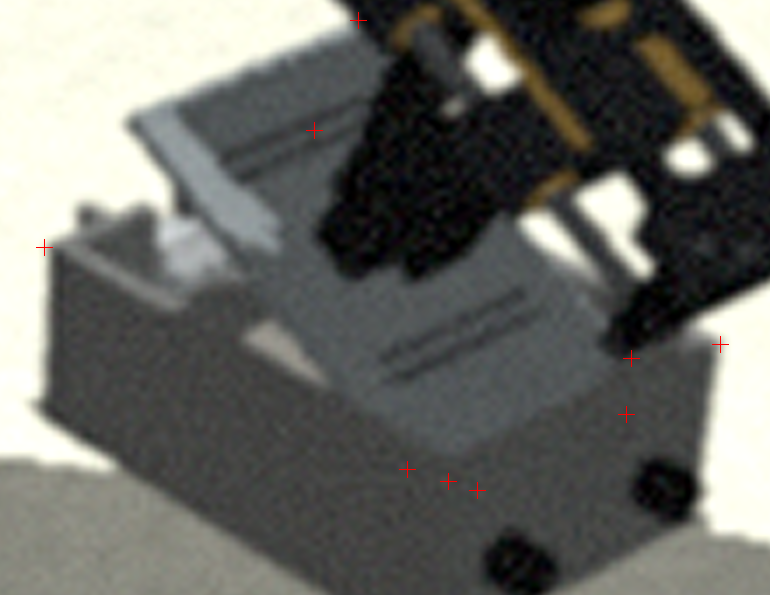

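The scene crop shows the tongue end inside the box by the far wall. The rim corners at (50,243) and (718,350) agree with the marks, and there is no clear contact yet. I'll go on down.

>>> servo_tool(
  plan=[
    {"xyz":[0,0.05,0.09],"twist":[0,0,0],"jaw":1},
    {"xyz":[0,0.1,0.18],"twist":[0,0,0],"jaw":1},
    {"xyz":[0,0.1,0.18],"twist":[0,0,0],"jaw":1},
  ],
)

```text
time_s: 8.1
tool_pos: [0.6111, 0.1894, 0.2433]
tool_rot: [-151.9, 0.0, 80.9]
force: [-0.7, -1.2, 4.2]
grip_width: 0.0198
grasp_force: 35.1
```

```bash
python3 t.py
```

```text
8.1 [-0.72 -1.16  4.15] [  7.42  38.64 -34.67  81.73   5.36  89.13 -35.7 ] [-0.35 -0.08  0.09] 0.02
[-65.9  -0.5  36.7] [ 2.9 -0.5 73.4] [ 59.3  -0.5 103.6] 28.09 0.0
```

Contact came at tongue-end height 37 mm, so that is the lip top and the ledges sit at about 24 mm. Next I'll lift, move inward, dip, then slide under the lip.

```bash
python3 t.py -54 0 42 28|tail -1;python3 t.py -54 0 21.5 28|tail -1;python3 t.py -68 0 21.5 28|tail -1
```

```text
[0.599 0.191 0.249] [-0.05, -1.33, 0.11] [-0.09, 0.02, 0.0]
[0.599 0.191 0.228] [-0.05, -0.37, 1.92] [-0.09, 0.02, 0.0]
[0.613 0.189 0.228] [-0.05, 0.87, 1.26] [-0.09, 0.02, 0.0]
```

>>> servo_tool(
  plan=[
    {"xyz":[0,-0.2,-0.4],"twist":[0,0,0],"jaw":1},
    {"xyz":[0,-0.6,-0.3],"twist":[0,0,0],"jaw":1},
    {"xyz":[0,-1.3,0.1],"twist":[0,0,0],"jaw":1},
    {"xyz":[0,-1.3,0.1],"twist":[0,0,0],"jaw":1},
    {"xyz":[0,-1.1,0.5],"twist":[0,0,0],"jaw":1},
    {"xyz":[0,-0.9,0.9],"twist":[0,0,0],"jaw":1},
    {"xyz":[0,-0.7,1.25],"twist":[0,0,0],"jaw":1},
    {"xyz":[0,-0.7,1.25],"twist":[0,0,0],"jaw":1},
  ],
)

```text
time_s: 8.77
tool_pos: [0.599, 0.1906, 0.2324]
tool_rot: [-151.8, 0.1, 80.9]
force: [0.7, -1.0, -2.9]
grip_width: 0.0201
grasp_force: 35.0
```

```bash
python3 t.py -54 0 21.5 28
```

```text
8.77 [ 0.72 -1.   -2.86] [  7.66  38.13 -34.81  84.04   5.18  87.42 -35.91] [-0.17 -0.89  0.01] 0.02
[-53.5   0.5  25.8] [15.2  0.4 62.6] [71.7  0.3 92.9] 28.17 -0.07
[0.599 0.191 0.228] [0.02, 0.19, 0.38] [-0.17, 0.06, -0.06]
```

>>> servo_tool(
  plan=[
    {"xyz":[0,0.1,0.2],"twist":[-0.2,0,0],"jaw":1},
    {"xyz":[0,0.2,0.38],"twist":[-0.2,0,0],"jaw":1},
    {"xyz":[0,0.25,0.46],"twist":[-0.2,0,0],"jaw":1},
    {"xyz":[0,0.25,0.46],"twist":[-0.2,0,0],"jaw":1},
  ],
)

```text
time_s: 9.1
tool_pos: [0.5992, 0.191, 0.2285]
tool_rot: [-152.1, 0.0, 80.9]
force: [0.5, 0.5, -2.7]
grip_width: 0.0196
grasp_force: 35.0
```

>>> servo_tool(
  plan=[
    {"xyz":[0,0.05,0.09],"twist":[0,0,0],"jaw":1},
    {"xyz":[0,0.1,0.18],"twist":[0,0,0],"jaw":1},
    {"xyz":[0,0.1,0.18],"twist":[0,0,0],"jaw":1},
  ],
)

```text
time_s: 9.35
tool_pos: [0.5993, 0.191, 0.2266]
tool_rot: [-152.1, 0.0, 80.9]
force: [0.0, -0.2, -3.1]
grip_width: 0.0195
grasp_force: 35.0
```

```bash
python3 t.py -68 0 21 28
```

```text
9.35 [ 0.01 -0.23 -3.06] [  7.58  38.4  -34.72  84.31   5.43  86.63 -35.88] [-0.11 -0.91 -0.02] 0.02
[-54.8  -0.2  19.9] [14.1 -0.2 56.4] [70.7 -0.2 86.3] 27.87 -0.02
[0.613 0.189 0.228] [-0.03, 1.16, -0.73] [0.13, 0.02, -0.02]
```

>>> servo_tool(
  plan=[
    {"xyz":[0,0.05,0.09],"twist":[0,0,0],"jaw":1},
    {"xyz":[0,0.1,0.18],"twist":[0,0,0],"jaw":1},
    {"xyz":[0,0.12,0.22],"twist":[0,0,0],"jaw":1},
    {"xyz":[0,0.12,0.22],"twist":[0,0,0],"jaw":1},
  ],
)

```text
time_s: 9.68
tool_pos: [0.5993, 0.191, 0.2243]
tool_rot: [-152.1, 0.0, 80.9]
force: [1.1, 0.6, -1.5]
grip_width: 0.0197
grasp_force: 35.0
```

```bash
python3 t.py -68 0 21 28
```

```text
9.68 [ 1.08  0.57 -1.54] [  7.56  38.55 -34.68  84.37   5.5   86.43 -35.87] [-0.19 -0.92 -0.03] 0.02
[-54.9  -0.2  17.6] [14.  -0.3 54. ] [70.6 -0.3 84. ] 27.87 -0.02
[0.613 0.189 0.228] [-0.03, 1.04, -0.93] [0.13, 0.01, -0.02]
```

>>> servo_tool(
  plan=[
    {"xyz":[0,-0.16,-0.3],"twist":[0.1,0,0],"jaw":1},
    {"xyz":[0,0.1,-0.45],"twist":[0.1,0,0],"jaw":1},
    {"xyz":[0,0.4,-0.6],"twist":[0.1,0,0],"jaw":1},
    {"xyz":[0,0.7,-0.76],"twist":[0.1,0,0],"jaw":1},
    {"xyz":[0,0.85,-0.84],"twist":[0.1,0,0],"jaw":1},
    {"xyz":[0,0.85,-0.84],"twist":[0.1,0,0],"jaw":1},
  ],
)

```text
time_s: 10.18
tool_pos: [0.6112, 0.1889, 0.2275]
tool_rot: [-152.0, 0.0, 80.9]
force: [-0.3, 1.2, -2.4]
grip_width: 0.0196
grasp_force: 35.0
```

```bash
python3 t.py -68 0 21 28
```

```text
10.18 [-0.29  1.15 -2.39] [  7.31  39.49 -34.37  82.37   5.81  87.61 -35.63] [-0.11 -0.89  0.03] 0.02
[-66.6   0.   20.8] [ 2.3 -0.1 57.4] [58.8 -0.1 87.4] 27.96 -0.07
[0.613 0.189 0.228] [-0.01, 0.13, -0.09] [0.04, 0.0, -0.06]
```

The tongue slid under the lip freely. Now I'll feel for the end wall.

>>> servo_tool(
  plan=[
    {"xyz":[0,0.09,-0.05],"twist":[0,0,0],"jaw":1},
    {"xyz":[0,0.18,-0.09],"twist":[0,0,0],"jaw":1},
    {"xyz":[0,0.26,-0.14],"twist":[0,0,0],"jaw":1},
    {"xyz":[0,0.26,-0.14],"twist":[0,0,0],"jaw":1},
  ],
)

```text
time_s: 10.52
tool_pos: [0.6134, 0.1888, 0.2276]
tool_rot: [-152.0, 0.0, 80.9]
force: [0.3, 0.5, -2.7]
grip_width: 0.0197
grasp_force: 35.0
```

```bash
python3 t.py -68 0 21 28
```

```text
10.52 [ 0.25  0.48 -2.71] [  7.23  39.73 -34.31  81.97   5.89  87.84 -35.56] [-0.14 -0.87  0.05] 0.02
[-68.7  -0.3  21. ] [ 0.2 -0.3 57.6] [56.7 -0.3 87.6] 28.0 -0.02
[0.613 0.189 0.228] [-0.03, -0.07, 0.03] [-0.0, 0.02, -0.02]
```

The tongue is 8 mm under the lip with room left. Now I'll compute waypoints to lower the catch edge about the tongue.

```bash
for a in "-68.8 0 21.5 24" "-69.2 0 21.6 20" "-69.6 0 22.2 16" "-70 0 23 12" "-70.2 0 23.3 10"; do python3 t.py $a|tail -1;done
```

```text
[0.599 0.191 0.229] [-0.03, -1.34, 0.54] [-4.0, 0.02, -0.02]
[0.585 0.193 0.229] [-0.03, -2.59, 1.19] [-8.0, 0.02, -0.01]
[0.571 0.195 0.229] [-0.03, -3.81, 1.89] [-12.0, 0.02, -0.01]
[0.558 0.197 0.228] [-0.03, -4.99, 2.66] [-16.0, 0.02, -0.01]
[0.551 0.198 0.227] [-0.03, -5.55, 3.08] [-18.0, 0.02, -0.01]
```

>>> servo_tool(
  plan=[
    {"xyz":[0,-0.68,0.26],"twist":[-2,0,0],"jaw":1},
    {"xyz":[0,-1.34,0.54],"twist":[-4,0,0],"jaw":1},
    {"xyz":[0,-1.97,0.86],"twist":[-6,0,0],"jaw":1},
    {"xyz":[0,-2.59,1.19],"twist":[-8,0,0],"jaw":1},
    {"xyz":[0,-3.2,1.53],"twist":[-10,0,0],"jaw":1},
    {"xyz":[0,-3.81,1.89],"twist":[-12,0,0],"jaw":1},
    {"xyz":[0,-3.81,1.89],"twist":[-12,0,0],"jaw":1},
  ],
  newtons=50,
)

```text
time_s: 11.1
tool_pos: [0.5698, 0.1964, 0.2294]
tool_rot: [-164.0, 0.0, 81.0]
force: [-1.2, 0.3, -2.2]
grip_width: 0.0196
grasp_force: 50.0
```

```bash
for a in "-70 0 23 12" "-70.2 0 23.3 10" "-70.5 0 23.6 8"; do python3 t.py $a;done
```

```text
11.1 [-1.24  0.34 -2.19] [  7.82  30.79 -35.26  93.3    8.59  74.51 -37.74] [-0.04 -0.52 -0.02] 0.02
[-68.   -0.8  22.8] [ 7.  -0.7 44.2] [68.5 -0.6 61.8] 15.96 0.11
[0.558 0.197 0.228] [-0.09, -1.13, 0.51] [-3.96, 0.07, 0.1]
11.1 [-1.24  0.34 -2.19] [  7.82  30.79 -35.26  93.3    8.59  74.51 -37.74] [-0.04 -0.52 -0.02] 0.02
[-68.   -0.8  22.8] [ 7.  -0.7 44.2] [68.5 -0.6 61.8] 15.96 0.11
[0.551 0.198 0.227] [-0.09, -1.76, 0.8] [-5.96, 0.07, 0.11]
11.1 [-1.24  0.34 -2.19] [  7.82  30.79 -35.26  93.3    8.59  74.51 -37.74] [-0.04 -0.52 -0.02] 0.02
[-68.   -0.8  22.8] [ 7.  -0.7 44.2] [68.5 -0.6 61.8] 15.96 0.11
[0.544 0.2   0.225] [-0.09, -2.38, 1.12] [-7.96, 0.07, 0.11]
```

>>> servo_tool(
  plan=[
    {"xyz":[0,-0.56,0.25],"twist":[-2,0,0],"jaw":1},
    {"xyz":[0,-1.13,0.51],"twist":[-4,0,0],"jaw":1},
    {"xyz":[0,-1.76,0.8],"twist":[-6,0,0],"jaw":1},
    {"xyz":[0,-2.38,1.1],"twist":[-8,0,0],"jaw":1},
    {"xyz":[0,-2.38,1.1],"twist":[-8,0,0],"jaw":1},
    {"xyz":[0,-2.38,1.1],"twist":[-8,0,0],"jaw":1},
  ],
)

```text
time_s: 11.6
tool_pos: [0.5452, 0.2, 0.2249]
tool_rot: [-171.8, 0.0, 81.0]
force: [-4.1, 1.4, -2.6]
grip_width: 0.0195
grasp_force: 50.0
```

```bash
for a in "-70.5 0 23.8 6" "-70.8 0 23.8 4" "-71 0 24 2" "-71 0 24 0"; do python3 t.py $a;done
```

```text
11.6 [-4.13  1.43 -2.56] [  7.49  25.73 -35.47  99.97  10.89  65.86 -40.22] [ 0.3   0.64 -0.08] 0.02
[-70.9  -0.6  23.2] [ 6.3 -0.5 34.3] [69.6 -0.5 43.4] 8.18 0.02
[0.537 0.201 0.223] [-0.07, -0.77, 0.26] [-2.18, 0.04, 0.02]
11.6 [-4.13  1.43 -2.56] [  7.49  25.73 -35.47  99.97  10.89  65.86 -40.22] [ 0.3   0.64 -0.08] 0.02
[-70.9  -0.6  23.2] [ 6.3 -0.5 34.3] [69.6 -0.5 43.4] 8.18 0.02
[0.531 0.202 0.221] [-0.07, -1.4, 0.56] [-4.18, 0.04, 0.02]
11.6 [-4.13  1.43 -2.56] [  7.49  25.73 -35.47  99.97  10.89  65.86 -40.22] [ 0.3   0.64 -0.08] 0.02
[-70.9  -0.6  23.2] [ 6.3 -0.5 34.3] [69.6 -0.5 43.4] 8.18 0.02
[0.524 0.203 0.219] [-0.07, -2.03, 0.87] [-6.18, 0.04, 0.02]
11.6 [-4.13  1.43 -2.56] [  7.49  25.73 -35.47  99.97  10.89  65.86 -40.22] [ 0.3   0.64 -0.08] 0.02
[-70.9  -0.6  23.2] [ 6.3 -0.5 34.3] [69.6 -0.5 43.4] 8.18 0.02
[0.517 0.204 0.217] [-0.07, -2.66, 1.22] [-8.18, 0.04, 0.02]
```

>>> servo_tool(
  plan=[
    {"xyz":[-0.05,-0.45,0.13],"twist":[-1,0,0],"jaw":1},
    {"xyz":[-0.05,-0.85,0.26],"twist":[-2.2,0,0],"jaw":1},
    {"xyz":[-0.05,-1.15,0.41],"twist":[-3.2,0,0],"jaw":1},
    {"xyz":[-0.05,-1.48,0.56],"twist":[-4.2,0,0],"jaw":1},
    {"xyz":[-0.05,-1.48,0.56],"twist":[-4.2,0,0],"jaw":1},
  ],
  newtons=60,
)

```text
time_s: 12.02
tool_pos: [0.5301, 0.2018, 0.2216]
tool_rot: [-176.3, 0.0, 81.0]
force: [-2.8, 2.0, -2.2]
grip_width: 0.0198
grasp_force: 60.0
```

```bash
for a in "-70.5 0 24 2" "-70.5 0 24 0"; do python3 t.py $a;done
```

```text
12.02 [-2.82  1.97 -2.23] [  7.05  22.82 -35.54 103.88  12.5   60.87 -42.14] [ 0.53  0.51 -0.17] 0.02
[-71.4  -0.   24.4] [ 6.5 -0.  29.4] [70.3  0.  33.5] 3.67 0.03
[0.524 0.203 0.219] [-0.01, -0.64, 0.28] [-1.67, 0.02, 0.03]
12.02 [-2.82  1.97 -2.23] [  7.05  22.82 -35.54 103.88  12.5   60.87 -42.14] [ 0.53  0.51 -0.17] 0.02
[-71.4  -0.   24.4] [ 6.5 -0.  29.4] [70.3  0.  33.5] 3.67 0.03
[0.517 0.204 0.217] [-0.01, -1.3, 0.58] [-3.67, 0.02, 0.03]
```

>>> servo_tool(
  plan=[
    {"xyz":[0,-0.35,0.15],"twist":[-0.9,0,0],"jaw":1},
    {"xyz":[0,-0.64,0.28],"twist":[-1.7,0,0],"jaw":1},
    {"xyz":[0,-1,0.43],"twist":[-2.7,0,0],"jaw":1},
    {"xyz":[0,-1.3,0.58],"twist":[-3.7,0,0],"jaw":1},
    {"xyz":[0,-1.3,0.58],"twist":[-3.7,0,0],"jaw":1},
  ],
)

```text
time_s: 12.43
tool_pos: [0.5174, 0.2037, 0.2169]
tool_rot: [179.8, 0.0, 81.0]
force: [-0.3, 1.7, 0.3]
grip_width: 0.0198
grasp_force: 60.0
```

```bash
for a in "-70.5 0 24 0" "-70.5 0 23 -1"; do python3 t.py $a;done
```

```text
12.43 [-0.31  1.72  0.35] [  6.36  20.57 -35.44 107.14  14.25  56.57 -44.29] [ 0.33  0.05 -0.06] 0.02
[-71.6   0.   24.5] [ 6.4  0.1 24.3] [70.4  0.1 24.1] -0.15 0.04
[0.517 0.204 0.217] [0.01, -0.06, 0.03] [0.15, 0.01, 0.04]
12.43 [-0.31  1.72  0.35] [  6.36  20.57 -35.44 107.14  14.25  56.57 -44.29] [ 0.33  0.05 -0.06] 0.02
[-71.6   0.   24.5] [ 6.4  0.1 24.3] [70.4  0.1 24.1] -0.15 0.04
[0.514 0.204 0.214] [0.01, -0.39, 0.27] [-0.85, 0.01, 0.04]
```

The cover is level at ledge height. A light press will confirm it.

>>> servo_tool(
  plan=[
    {"xyz":[0,-0.05,0.05],"twist":[-0.3,0,0],"jaw":1},
    {"xyz":[0,-0.05,0.1],"twist":[-0.5,0,0],"jaw":1},
    {"xyz":[0,-0.05,0.15],"twist":[-0.7,0,0],"jaw":1},
    {"xyz":[0,-0.05,0.15],"twist":[-0.7,0,0],"jaw":1},
  ],
)

```text
time_s: 12.77
tool_pos: [0.5164, 0.2042, 0.2167]
tool_rot: [179.5, 0.1, 80.9]
force: [-7.7, -0.5, 16.9]
grip_width: 0.0195
grasp_force: 60.2
```

```bash
python3 t.py
```

```text
12.77 [-7.71 -0.54 16.95] [  6.19  20.37 -35.39 107.4   14.52  56.25 -44.68] [ 0.03  2.51 -0.05] 0.02
[-71.8   0.1  24.8] [ 6.2  0.1 24.1] [70.2  0.1 23.5] -0.54 -0.02
```

>>> servo_tool(
  plan=[
    {"xyz":[0,0.05,-0.1],"twist":[0.5,0,0],"jaw":1},
    {"xyz":[0,0.05,-0.15],"twist":[0.7,0,0],"jaw":1},
    {"xyz":[0,0.05,-0.15],"twist":[0.7,0,0],"jaw":0.4},
    {"xyz":[0,0.05,-0.15],"twist":[0.7,0,0],"jaw":0.4},
    {"xyz":[0,0.05,-0.15],"twist":[0.7,0,0],"jaw":0.4},
    {"xyz":[0,0.05,-0.15],"twist":[0.7,0,0],"jaw":0.4},
    {"xyz":[0,0.05,-0.15],"twist":[0.7,0,0],"jaw":0.4},
  ],
)

```text
time_s: 13.35
tool_pos: [0.5175, 0.2033, 0.2163]
tool_rot: [-179.9, 0.0, 80.9]
force: [-0.5, 0.0, -0.5]
grip_width: 0.0449
grasp_force: 0.0
```

>>> servo_tool(
  plan=[
    {"xyz":[0,0,-1],"twist":[0,0,0],"jaw":0.4},
    {"xyz":[0,0,-3],"twist":[0,0,0],"jaw":0.4},
    {"xyz":[0,0,-6],"twist":[0,0,0],"jaw":0.4},
    {"xyz":[0,0,-10],"twist":[0,0,0],"jaw":0.4},
    {"xyz":[0,0,-10],"twist":[0,0,0],"jaw":0.4},
    {"xyz":[0,0,-10],"twist":[0,0,0],"jaw":0.4},
  ],
)

```text
time_s: 13.85
tool_pos: [0.5185, 0.2043, 0.3199]
tool_rot: [179.7, -0.1, 80.9]
force: [0.1, -0.2, -1.1]
grip_width: 0.052
grasp_force: 0.0
```

```bash
python3 t.py; python3 - <<'E'
from h import *
from cell import env
s=env.read_camera("scene");w=env.read_camera("wrist")
np.savez("pics/w3.npz",**w)
i=cv2.resize(np.clip(s["img"][145:235,318:428,::-1]*1.8,0,255).astype(np.uint8),None,fx=4.4,fy=4.4,interpolation=cv2.INTER_CUBIC)
j=cv2.resize(w["img"][:,:,::-1],None,fx=.45,fy=.45,interpolation=cv2.INTER_AREA)
o=np.zeros((396,484+288,3),np.uint8);o[:i.shape[0],:i.shape[1]]=i;o[:216,484:]=j[:216,:288];cv2.imwrite("pics/f1.png",o)
E
```

```text
13.85 [ 0.07 -0.22 -1.1 ] [  8.8   13.7  -37.4  101.75   9.06  67.26 -40.37] [-0.06 -0.08  0.01] 0.05
[-72.9  -1.  127.7] [  5.1  -1.  127.3] [ 69.1  -1.  127. ] -0.27 -0.01
```

View pics/f1.png

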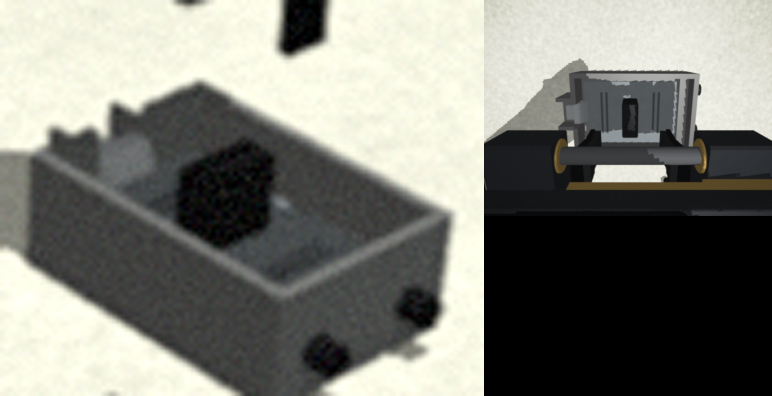

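The left half shows the cover lying low and flat in the box with the catch at (130,155). The wrist view shows the catch at its left edge. I'll zoom in on the catch.

```bash
python3 - <<'E'
from h import *
w=dict(np.load("pics/w3.npz"));i=cv2.resize(w["img"][145:330,150:490,::-1],None,fx=2.3,fy=2.3,interpolation=cv2.INTER_CUBIC)
def g(p): return (proj(w,B0+RB@np.array(p)/1e3)[0]-[150,145])*2.3
# marks: nose tip at catch=0 and catch=8, nose half-widths; plate edge corner at home
for p in [[65,14,31],[65,-14,31],[73,14,31],[73,-14,31]]:cv2.drawMarker(i,tuple(g(p).round().astype(int).tolist()),(0,0,255),0,10)
for p in [[70.5,-45,29],[-57.5,-45,29]]:cv2.drawMarker(i,tuple(g(p).round().astype(int).tolist()),(0,255,0),0,10)
cv2.imwrite("pics/f2.png",i)
E
```

```text
(no output)
```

View pics/f2.png

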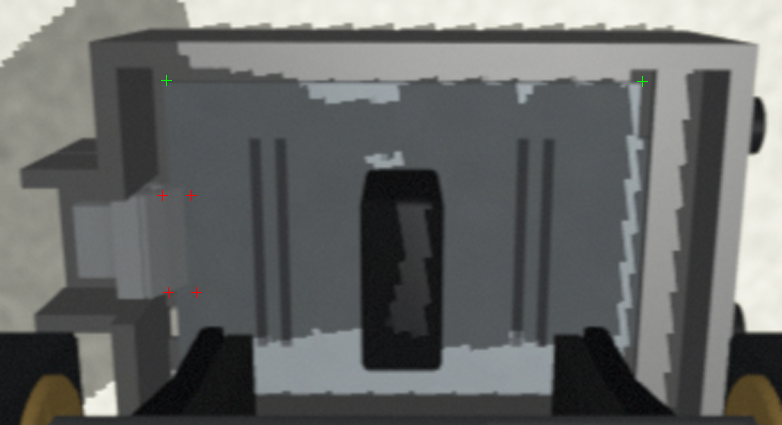

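The green home marks lie on the plate corners at (166,80) and (642,81). The steel nose reaches x≈187 over the plate edge at 163, which puts it at its fully sprung mark. The catch has snapped, so I'm handing in.

```bash
python3 -c "
from cell import env
print(env.sign_off())"
```

```text
the job is handed in; nothing more can be done
None
```

The terminal box is closed: the tongue is under the lip, the cover sat firm on the ledges under a push of about 20 N, and the last close-up shows the catch snapped over it. The job was handed in at about 14 s of robot time with the arm clear, and the bottle, screwdriver and meter weren't touched.

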